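Seat a watch on the timing microphone

ROBOT

A 6-joint arm with a two-finger parallel gripper is mounted at the origin on the work surface. World frame = base frame: x ahead of the robot, y to its left, z up, the work surface at z = 0. Lengths are in mm, angles in rad, forces in N, time in s.
With the tool pointing down it reaches from about 350 to 975 mm from the base axis. Payload 17.4 kg.
Tool frame: the origin (TCP) lies on the centre line of the jaws, within the pads' length; the fingertips stand 19 mm ahead of it and the grasp point (between the pads) is the TCP; z points along the fingers, y is the line along which they close (so a half turn about z gives the same grasp; the last joint's range is limited). The gripper opens to 85 mm and grips with 20 to 120 N. Pads are 22 mm wide; open, the fingers measure 114 mm over their backs; the gripper's body (76 mm by 85 mm) begins 54 mm behind the grasp point. The pads swing forward as they close: fully open they stand 13 mm farther back than shut.
Start: joints at [1.103, 0.116, 1.442, -0, 1.584, -0.038], TCP at [281.274, 613.611, 250.303] pointing down, gripper open.
Joint ranges: [-2.83, 2.83], [-0.83, 2.19], [0.07, 2.5], [-1.14, 4.28], [0.01, 3], [-2.97, 2.97]. Speed limits (rad/s): [1.89, 1.89, 2.22, 3.14, 3.14, 3.14].

INTERFACE

Orientations are given as a unit quaternion [w, x, y, z].
In Python, from rig import get_state, viewer, finish_job gives the robot as it stands.
- The arm moves only by the tool jog_arm, never from a script. Its argument "deltas" is a list of rows, each an object with "dp": the shift along the tool's x, y, z in mm, a list of three; "spin": the turn about the tool's z in degrees. In form: [{"dp": [dx, dy, dz], "spin": spin}, ...]. A call has 1 to 10 rows; each row is the pose to reach, as a shift and turn from the pose commanded when the call began, along the tool's axes at that moment; what a row does not reach only later rows make up. A row lasts 1/12 s, in which the tool goes at most 41.7 mm and 7.16 degrees, less where a joint would pass 70% of its speed; a pose out of reach is approached as far as the arm can. A call with a gripper value outside its range is refused whole. "claw" is the gripper's target within -1 to 1 (fully open at 1, half-way at 0, shut at -1), set as the call begins (left out, the last holds). The fingers move at their own pace and stop on an object; "newtons" is the grip in N (left out, the last holds). Time passes only in rows, so rows that repeat a pose let the fingers close. It gives the time, the measured TCP pose, the force, the opening and the grip force at its end, in the units of the state.
- get_state(): the state, without advancing time (a new reading comes with each control period).
- viewer.camera(name): name is "scene" or "top" or "wrist"; returns the picture (400x640x3 uint8, blue, green, red); there is no depth.
- viewer.camera_model(name): a dict with "fx", "fy", "cx", "cy" (pixels), "R" (3x3) and "t" (3): a world point X has camera coordinates R X + t; the wrist camera has in their place "tool_from_camera" (4x4, takes a point from camera to tool coordinates, whose origin is the TCP and whose axes are the flange's). Camera axes: x right, y down, z forward; pixel columns grow to the right and rows downward; lengths in mm; the calibration is good to about 2 mm. A picture is of the moment at which its call begins: read the wrist's pose just before it. camera_model takes no time and is no camera call.
- finish_job(): hands the job in; it is judged then, once.
The state is a dict: "clock": time; "q": joint angles; "joint_vel": joint speeds; "tau": joint torques, N m; "ee_pos": TCP position; "tool_rot": TCP orientation; "ft_force": force on the tool from outside, world axes, zero at the start; "ft_torque": the same for the moment, N m; "opening": finger opening in mm; "grasp_force": force on a finger pad.
Only numpy, scipy, OpenCV 4.12 (cv2) and the standard library are available. Lean on these libraries where they do the work, as an engineer would, in place of code of your own. Each camera call takes 0.05 s, during which the arm holds its last target. There are 200 camera calls.

TASK

Lift the loose steel watch head off the green mat and lay it dial up on the flat top of the timing machine's microphone stand, crown towards the two steel horns. With the fingertips push it gently home and lean on it for a moment with about 8 N, without forcing it, so that the case bears on both horns with the crown in the gap between them; only then slide the black saddle up from behind until its orange pad is sprung about halfway in against the case, not bottomed hard. Leave the watch held like that, and leave the other things on the bench alone.

Things in the scene. Friction and masses are not known exactly. Their poses are not given: they have to be found in the camera images.
- watch: Steel watch head, blue dial, no strap: round polished case 42 mm across, 11 mm high in all (case wall 1.5 to 8.5 mm up, crown 1.8 to 8.2 mm). Flat lug ends at 12 and 6 o'clock, 24 mm wide, 1 to 6.5 mm up, 50 mm over both: grip it across these. 0.07 to 0.13 kg, dial up on the mat (3 mm thick). Origin: centre of underside; x to the crown (3 o'clock), y to 12 o'clock, z up.
- crown (a point): Winding crown of the watch, a 6 mm button that stands out to 25 mm from the watch's centre. The point lies 23 mm from the centre along the watch's x, 5 mm above its underside.
- stand: Black microphone stand on bent tube feet, fixed to the bench: a drum 50 mm thick, 185 mm long, with a level top rail 42 mm wide at 72 mm above the bench. Nothing beside the rail within 30 mm of its top. Origin on the bench; x along the drum from the saddle end (-105 mm) to the horn end (+80 mm), y across, z up.
- home (a point): Point on the rail's top (72 mm above the bench) above which the watch's origin comes to lie when the case touches both horns; 36 mm along the stand's x, on its middle line. Axes as the stand's: the seated watch's x (crown) points along this x, good to about 10 degrees.
- horn_left: One of two fixed steel horns, 13 mm high, on the rail's far end. Their smooth inner faces converge away from the saddle like a V of 110 degrees, 34 mm wide at its mouth, with a 15 mm gap in the middle for the crown. This one is on the stand's +y side. Origin: where the seated case touches it, at rail height (17 mm along x, 12 mm along +y from home). Axes as the stand's.
- horn_right: The other fixed steel horn, mirror image on the stand's -y side. Origin: where the seated case touches it, at rail height (17 mm along x, 12 mm along -y from home). Axes as the stand's.
- saddle: Black sliding saddle on the rail: block 42 mm wide, 12 mm high, with an upright thumb plate 34 mm wide, 28 mm high at its back. It slides along the stand's x with about 10 N of drag and stays where left. Origin: middle of its flat back face at rail height; x to the horns, z up. The pad's face is 40 mm ahead. It starts drawn back, 5 to 25 mm from the rail's saddle end.
- pad: Sprung orange pad in the saddle's nose, 22 mm wide, 2 to 10 mm above the rail. It gives 3 N per mm, up to 2 mm, then is solid. Origin: middle of its flat front face, at rail height; x to the horns. On the seated watch it meets the case 21 mm short of home.
- battery: Black and brass block battery lying loose on the bench, 48 x 27 x 18 mm. Origin: centre of its underside. Leave it alone.
- blower: Dark green rubber dust blower lying loose on the bench, a bulb 58 mm thick, 107 mm long with its nozzle. Origin: under the bulb. Leave it alone.
- clock: White desk clock with a grey display, standing loose, 115 mm wide, 26 mm deep, 66 mm high. Origin: centre of its underside. Leave it alone.
Mind the look-alikes: they are no part of the job. There is more than one size of the stand; the one meant has the size given above.

How it is judged (in metres and radians):
On the way, in this order (a step that is already met when the one before it is completed fails the run):
1. the watch lies flat, dial up, on the stand's top between saddle and horns, crown towards the horns (z of watch in the frame of home between -0.0025 and 0.0025 m and x of watch in the frame of home between -0.05 and 0.004 m and y of watch in the frame of home between -0.015 and 0.015 m and angle between watch's own z axis and vertical below 0.08 rad and x of horn_left in the frame of watch above 0 m and angle between the x axis of watch and the x axis of home, either way round below 0.4 rad), for 0.2 s.
2. the watch, pushed by the fingers and not by the saddle, bears on both horns at once (more than 2.5 N on each) (contact force between each of horn_left, horn_right and watch above 2.5 N and contact force between pad and watch below 0.2 N), for 0.25 s.
At the end, for the whole second after the job is handed in: The watch lies flat on the stand within 2 mm of its seated place, crown between the horns (within 5 mm of the middle), bearing on both horns (over 0.6 N each) and held by the sprung pad with over 2 N; watch and saddle at rest (contact force between pad and watch above 2 N and contact force between each of horn_left, horn_right and watch above 0.6 N and horizontal distance between watch and home below 0.002 m and x of crown in the frame of home above 0.02 m and y of crown in the frame of home between -0.005 and 0.005 m and angle between watch's own z axis and vertical below 0.08 rad and z of watch in the frame of home between -0.0025 and 0.0025 m and linear speed of each of watch, saddle below 0.01 m/s); the robot touches nothing.
It fails at once if the case is forced: more than 8 N on a horn (contact force between any of horn_left, horn_right and watch above 8 N).
It fails at once if the pad is bottomed hard: more than 7.5 N between pad and watch (contact force between pad and watch above 7.5 N).
It fails at once if the battery, the blower or the clock is shifted by more than 15 mm (distance of any of battery, blower, clock from where it was at the start of the episode above 0.015 m).
It also fails if it takes over 69 s, if anything falls off the work surface, if the arm or the gripper's body presses on something with over 40 N, if the wrist force passes 120 N, or if a joint passes its speed limit or range.

## Working session

There is one attempt and no reset: what is moved stays moved. The work goes in short steps, Python scripts to look and compute and a tool call to move; the robot and the scene stay as the last step left them, time stands still between calls to the robot, and variables do not carry over. Pictures are saved under pics/ and viewed, at most 10 in all, crops included, and the job is handed in when it is done.

Besides the shell and the picture viewer there is one more tool, called after "Call:" as a command line: name --argument value ..., lists and objects as JSON in quotes. jog_arm: Moves the arm, as the interface text tells. Its arguments: {"type":"object","properties":{"deltas":{"type":"array"},"claw":{"type":"number"},"newtons":{"type":"number"}},"required":["deltas"]}

```bash
mkdir -p pics; ls; python3 - <<'E'
from rig import get_state, viewer
import cv2,numpy as np
s=get_state();print(s)
a=viewer.camera("top");b=viewer.camera("scene")
cv2.imwrite("pics/top0.png",a);cv2.imwrite("pics/scene0.png",b)
for n in("top","scene","wrist"):print(n,viewer.camera_model(n))
E
```

```text
pics
{'clock': 0.0, 'q': array([ 1.10320523e+00,  1.16484446e-01,  1.44225442e+00,  1.55957331e-05,
        1.58400466e+00, -3.78237573e-02]), 'joint_vel': array([-0.00107916, -0.00169375,  0.00124661,  0.00042027,  0.00080045,
        0.0005225 ]), 'tau': array([-4.67957616e-04, -7.32016969e+01, -6.32464957e+01, -1.30325825e-04,
        6.69101224e-03,  1.48910243e-05]), 'ee_pos': array([281.18893726, 613.4602465 , 249.56993268]), 'tool_rot': array([-1.51424048e-04,  2.13233644e-01,  9.77001065e-01, -5.55211295e-04]), 'ft_force': array([0.16369566, 0.57845596, 0.57760675]), 'ft_torque': array([ 0.01637564,  0.00792612, -0.02514483]), 'grasp_force': 0.0, 'opening': 85.2583003001077}
top {'fx': 477.55331418652656, 'fy': 477.55331418652656, 'cx': 316.8590728629255, 'cy': 199.5027078114926, 'R': array([[-0.01217685, -0.99981356,  0.01498563],
       [-0.99859578,  0.01138655, -0.05173797],
       [ 0.05155769, -0.0155946 , -0.99854825]]), 't': array([ -43.11627096,  530.55321189, 1084.94787184])}
scene {'fx': 430.0592687704729, 'fy': 430.0592687704729, 'cx': 319.4770315484484, 'cy': 199.5636957537147, 'R': array([[ 0.38082514,  0.92450954,  0.01594737],
       [ 0.69444423, -0.27458376, -0.66509471],
       [-0.61050752,  0.26435935, -0.74658871]]), 't': array([-161.59872253, -329.64687566, 1525.5503394 ])}
wrist {'fx': 349.5251414713727, 'fy': 349.5251414713727, 'cx': 320.54142575567937, 'cy': 191.70813026218192, 'tool_from_camera': array([[-3.31350574e-04, -9.55059577e-01, -2.96413721e-01,
         7.47405969e+01],
       [ 9.99999829e-01, -4.59231818e-04,  3.61802511e-04,
        -4.71486120e-01],
       [-4.81665565e-04, -2.96413551e-01,  9.55059566e-01,
        -1.22622157e+02],
       [ 0.00000000e+00,  0.00000000e+00,  0.00000000e+00,
         1.00000000e+00]])}
```

View pics/top0.png

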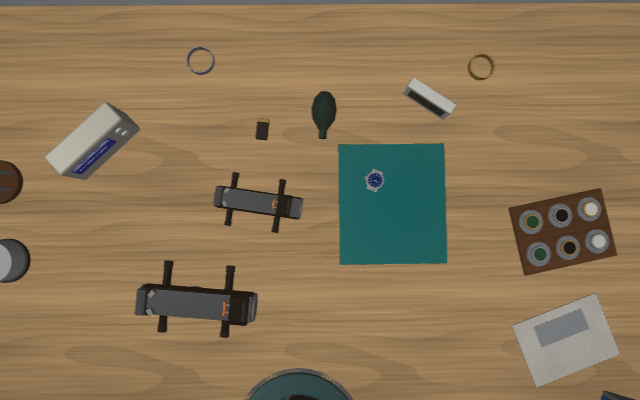

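View pics/scene0.png

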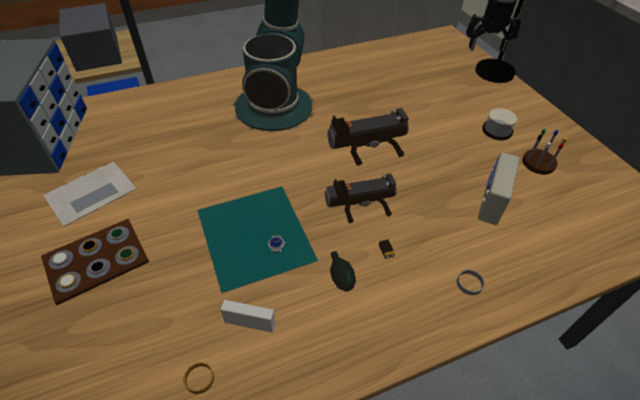

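The top view shows the watch at (374,180). The small stand at (258,202) is about 187 mm long, so it is the one meant; its saddle is at right (275,204) and its horns at left (220,190). The scene view agrees. The larger stand is the look-alike.

```bash
cat >h.py <<'E'
from rig import get_state, viewer
import cv2,numpy as np
from scipy.spatial.transform import Rotation as Ro
def rot(s):
    q=s["tool_rot"];return Ro.from_quat([q[1],q[2],q[3],q[0]]).as_matrix()
def ray(name,uv,s=None):
    m=viewer.camera_model(name);uv=np.atleast_2d(uv).astype(float)
    d=np.c_[(uv[:,0]-m["cx"])/m["fx"],(uv[:,1]-m["cy"])/m["fy"],np.ones(len(uv))]
    if name=="wrist":
        T=m["tool_from_camera"];R=rot(s)
        return s["ee_pos"]+R@T[:3,3],d@(R@T[:3,:3]).T
    return -m["R"].T@m["t"],d@m["R"]
def plane(name,uv,z,s=None):
    o,d=ray(name,uv,s);return o+d*((z-o[2])/d[:,2])[:,None]
def proj(X,s):
    m=viewer.camera_model("wrist");T=m["tool_from_camera"]
    p=np.linalg.inv(T)@np.r_[rot(s).T@(np.asarray(X,float)-s["ee_pos"]),1]
    return p[0]/p[2]*m["fx"]+m["cx"],p[1]/p[2]*m["fy"]+m["cy"]
def tomove(target,s):  # shift in tool axes
    return rot(s).T@(np.asarray(target)-s["ee_pos"])
E
python3 - <<'E'
from h import *
s=get_state();np.set_printoptions(precision=1,suppress=True)
print(rot(s))
w=plane("top",[[374,180]],10)[0];print("watch",w)
st=plane("top",[[219,197],[298,208],[275,204]],72);print(st)
mid=plane("top",[[258,202]],72)[0]
print(plane("top",[[322,110],[262,130],[95,140]],20))
print("to watch",tomove(w+[0,0,125],s),"stand",tomove(mid+[0,0,180],s))
E
```

```text
[[-0.9  0.4 -0. ]
 [ 0.4  0.9 -0. ]
 [ 0.  -0.  -1. ]]
watch [ 574.  -182.5   10. ]
[[534.9 164.2  72. ]
 [509.   -7.2  72. ]
 [518.3  42.7  72. ]]
[[736.7 -63.7  20. ]
 [691.4  75.1  20. ]
 [671.8 456.6  20. ]]
to watch [-597.8 -601.5  115.2] stand [-442.3 -384.5   -2. ]
```

Call:
jog_arm --deltas '[{"dp":[-442,-384,30],"spin":74},{"dp":[-442,-384,30],"spin":74},{"dp":[-442,-384,30],"spin":74},{"dp":[-442,-384,30],"spin":74},{"dp":[-442,-384,30],"spin":74},{"dp":[-442,-384,30],"spin":74},{"dp":[-442,-384,30],"spin":74},{"dp":[-442,-384,30],"spin":74},{"dp":[-442,-384,30],"spin":74},{"dp":[-442,-384,30],"spin":74}]'

```text
clock: 0.93
ee_pos: [453.3, 232.7, 228.8]
tool_rot: [0.0, 0.747, 0.665, 0.0]
ft_force: [0.7, 0.4, 0.9]
opening: 85.2
grasp_force: 0.0
```

Call:
jog_arm --deltas '[{"dp":[-140,84,15],"spin":2},{"dp":[-140,84,15],"spin":2},{"dp":[-140,84,15],"spin":2},{"dp":[-140,84,15],"spin":2},{"dp":[-140,84,15],"spin":2},{"dp":[-140,84,15],"spin":2},{"dp":[-140,84,15],"spin":2}]'

```text
clock: 1.52
ee_pos: [521.2, 86.4, 213.7]
tool_rot: [-0.0, 0.756, 0.654, -0.0]
ft_force: [0.3, 1.6, 0.2]
opening: 85.5
grasp_force: 0.0
```

```bash
python3 - <<'E'
from h import *
s=get_state();a=viewer.camera("wrist");cv2.imwrite("pics/w1.png",a)
np.save("s1.npy",s,allow_pickle=True);print(s["ee_pos"],s["joint_vel"].round(3))
E
```

```text
[521.21531599  86.36714498 213.73748067] [ 0.027 -0.008 -0.001 -0.     0.     0.001]
```

View pics/w1.png

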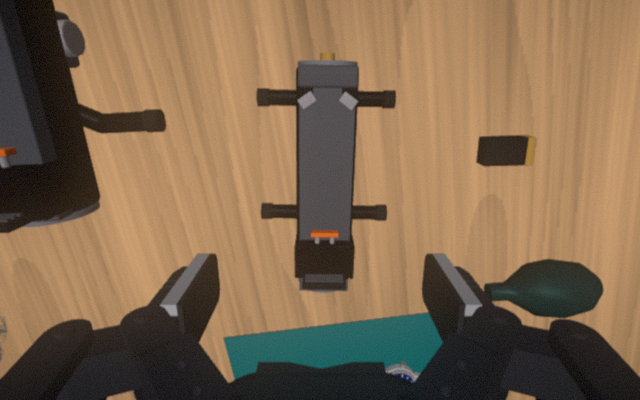

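The wrist view shows the stand upright in the picture, with the horns at (307,100) and (349,100) and the orange pad at (325,234). The watch is just entering at (402,375).

```bash
python3 - <<'E'
from h import *
np.set_printoptions(precision=1,suppress=True)
s=np.load("s1.npy",allow_pickle=True).item();a=cv2.imread("pics/w1.png")
g=cv2.cvtColor(a,cv2.COLOR_BGR2GRAY).astype(int)
print(g[150,285:368]);print(g[200,285:368])
m=((g>110)&(a.max(2).astype(int)-a.min(2)<25)).astype(np.uint8); m[:, :290]=0;m[:,365:]=0;m[:85]=0;m[115:]=0
cs,_=cv2.findContours(m,cv2.RETR_EXTERNAL,cv2.CHAIN_APPROX_NONE)
for c in cs:
    if cv2.contourArea(c)>20: print(cv2.contourArea(c),cv2.approxPolyDP(c,1.5,True)[:,0].tolist(),plane("wrist",c[:,0].mean(0),85,s))
h=cv2.cvtColor(a,cv2.COLOR_BGR2HSV);o=cv2.inRange(h,(3,150,120),(16,255,255));o[:,:290]=0;o[:,365:]=0;o[:200]=0;o[260:]=0
ys,xs=np.nonzero(o);print("pad",xs.min(),xs.max(),ys.min(),ys.max())
cv2.imwrite("pics/c1.png",cv2.resize(a[55:175,280:380],None,fx=5,fy=5,interpolation=cv2.INTER_CUBIC))
E
```

```text
[153 158 157 160 161 155 155 152 156 152 138  88  44  49  69  82  80  83
  88  84  84  84  81  82  83  83  81  84  79  83  85  82  85  83  82  84
  80  83  82  82  80  81  80  82  82  79  83  85  82  79  82  78  81  84
  81  86  82  82  81  82  80  85  81  83  82  84  86  80  59  48  91 137
 148 148 149 147 144 152 156 158 155 154 158]
[154 156 159 155 154 153 149 148 148 147 140  93  50  43  61  78  81  84
  83  81  82  82  82  79  83  80  79  85  82  85  81  82  81  81  79  80
  80  80  78  77  79  76  82  78  79  79  79  80  83  77  80  78  76  81
  80  79  84  83  81  80  82  81  83  79  82  77  52  59 113 144 144 146
 140 139 143 143 148 152 150 149 151 147 149]
158.0 [[345, 92], [339, 100], [351, 109], [357, 101]] [[550.  146.4  85. ]]
153.5 [[310, 92], [298, 99], [303, 108], [315, 100]] [[521.4 151.1  85. ]]
pad 311 338 230 237
```

View pics/c1.png

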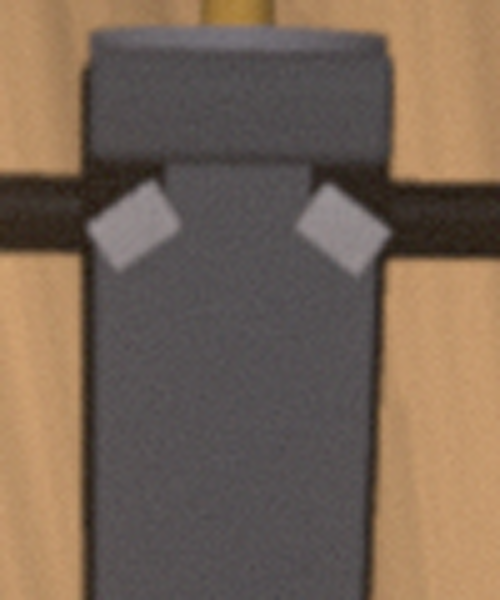

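The crop shows both horn tops as grey quads. The inner faces run (315,100)→(303,108) on the left and (339,100)→(351,109) on the right.

```bash
cat >>h.py <<'E'
def railfit(a,s,rows,lo,hi):
    g=cv2.GaussianBlur(cv2.cvtColor(a,cv2.COLOR_BGR2GRAY),(3,3),0).astype(float)
    L=[];Rr=[]
    for r in rows:
        c=(lo+hi)//2; row=g[r]
        l=c
        while row[l]>65:l-=1
        q=c
        while row[q]>65:q+=1
        L.append([l+(65-row[l])/(row[l+1]-row[l]),r]);Rr.append([q-(65-row[q])/(row[q-1]-row[q]),r])
    return plane("wrist",L,72,s),plane("wrist",Rr,72,s)
E
python3 - <<'E'
from h import *
np.set_printoptions(precision=2,suppress=True)
s=np.load("s1.npy",allow_pickle=True).item();a=cv2.imread("pics/w1.png")
L,R=railfit(a,s,range(122,226,4),310,340)
M=(L+R)/2;v=cv2.fitLine(M[:,:2].astype(np.float32),cv2.DIST_HUBER,0,.01,.01).ravel()
d=v[:2]*np.sign(v[1]);yaw=np.degrees(np.arctan2(d[1],d[0]))
vl=[np.degrees(np.arctan2(*cv2.fitLine(P[:,:2].astype(np.float32),cv2.DIST_HUBER,0,.01,.01).ravel()[1::-1])) for P in(L,R)]
print("yaw",yaw,vl,"width",np.linalg.norm((L-R)[:,:2],axis=1).mean(),M.mean(0))
n=np.array([-d[1],d[0]]);o=M.mean(0)[:2]
H=plane("wrist",[[315.5,100.5],[303.5,108.5],[339,100.5],[351.5,109]],85,s)[:,:2]-o
print(np.c_[H@d,H@n]);P=plane("wrist",[[311,230],[338.5,230]],82,s)[:,:2]-o;print("pad",np.c_[P@d,P@n])
hx=np.mean(H@d-[20.15,13.5,20.15,13.5]);print("hx",hx,"home",o+d*hx)
E
```

```text
yaw 80.88487 [np.float32(81.055115), np.float32(80.74258)] width 41.04167409485466 [526.84  94.14  72.  ]
[[ 54.99   8.03]
 [ 49.44  16.39]
 [ 55.22  -8.34]
 [ 49.57 -17.28]]
pad [[-44.09  10.64]
 [-43.78 -11.05]]
hx 35.4804647290795 home [532.46 129.18]
```

Call:
jog_arm --deltas '[{"dp":[-259,91,70]},{"dp":[-259,91,70]},{"dp":[-259,91,70]},{"dp":[-259,91,70]},{"dp":[-259,91,70]},{"dp":[-259,91,70]},{"dp":[-259,91,70]},{"dp":[-259,91,70]},{"dp":[-259,91,70]}]'

```text
invalid input
```

```bash
python3 - <<'E'
from h import *
s=get_state();a=viewer.camera("wrist");cv2.imwrite("pics/w2.png",a)
np.save("s2.npy",s,allow_pickle=True);print(s["ee_pos"],s["joint_vel"].round(3))
u,v=map(int,proj([574,-182.5,10],s));print(u,v)
cv2.imwrite("pics/c2.png",cv2.resize(a[max(v-70,0):v+70,u-90:u+90],None,fx=4,fy=4,interpolation=cv2.INTER_CUBIC));print(u-90,v-70)
E
```

```text
[521.14930951  86.9260034  213.92079124] [ 0.017 -0.007 -0.    -0.001  0.    -0.002]
397 381
307 311
```

View pics/c2.png

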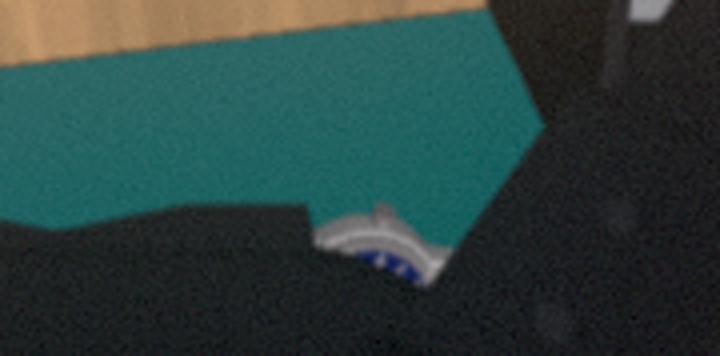

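The jog was refused because "spin" was missing, so the arm hasn't moved. The crop shows the top of the watch at (403,370), with a knob towards tool +x.

Call:
jog_arm --deltas '[{"dp":[-259,91,70],"spin":0},{"dp":[-259,91,70],"spin":0},{"dp":[-259,91,70],"spin":0},{"dp":[-259,91,70],"spin":0},{"dp":[-259,91,70],"spin":0},{"dp":[-259,91,70],"spin":0},{"dp":[-259,91,70],"spin":0},{"dp":[-259,91,70],"spin":0},{"dp":[-259,91,70],"spin":0}]'

```text
clock: 2.37
ee_pos: [574.3, -183.2, 143.3]
tool_rot: [-0.001, 0.756, 0.654, -0.0]
ft_force: [-0.6, 0.3, -0.4]
opening: 85.4
grasp_force: 0.0
```

```bash
python3 - <<'E'
from h import *
s=get_state();a=viewer.camera("wrist");cv2.imwrite("pics/w2.png",a)
np.save("s2.npy",s,allow_pickle=True);print(s["ee_pos"],s["joint_vel"].round(3))
u,v=map(int,proj([574,-182.5,10],s));print(u,v)
cv2.imwrite("pics/c3.png",cv2.resize(a[max(v-70,0):v+70,u-90:u+90],None,fx=4,fy=4,interpolation=cv2.INTER_CUBIC));print(u-90,v-70)
E
```

```text
[ 574.33599697 -183.16802556  143.26511318] [ 0.036 -0.03   0.006  0.005  0.008  0.014]
319 185
229 115
```

View pics/c3.png

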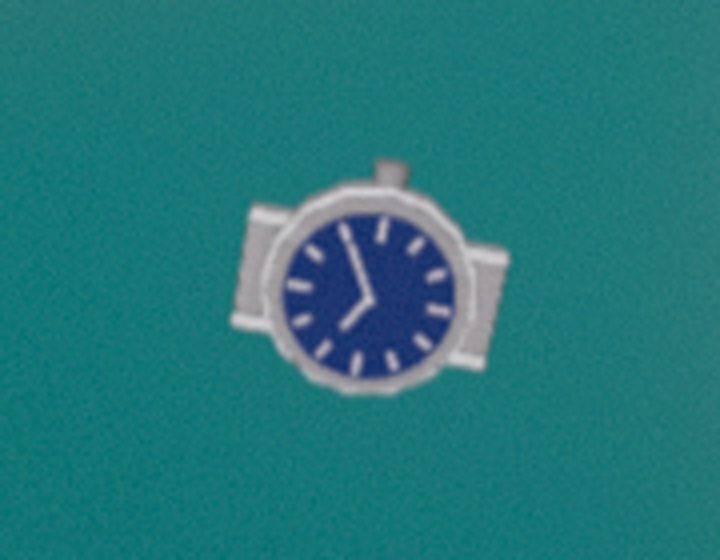

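The crop shows the watch dial up with its centre at (322,190) in the full picture. The crown is at (326,158), towards tool +x, and the lugs are tilted about 10°.

```bash
python3 - <<'E'
from h import *
np.set_printoptions(precision=2,suppress=True)
s=np.load("s2.npy",allow_pickle=True).item();a=cv2.imread("pics/w2.png")
h=cv2.cvtColor(a,cv2.COLOR_BGR2HSV)
b=cv2.inRange(h,(108,120,60),(130,255,255));b[:115]=0;b[255:]=0;b[:,:229]=0;b[:,409:]=0
b=cv2.morphologyEx(b,cv2.MORPH_CLOSE,np.ones((9,9)))
c=max(cv2.findContours(b,0,1)[0],key=cv2.contourArea);(ex,ey),ax,_=cv2.fitEllipse(cv2.convexHull(c))
print("dial",ex,ey,ax,plane("wrist",[[ex,ey]],13.5,s))
C=np.array([[250,205],[232,325],[510,250],[485,370]])/4+[229,115]
P=plane("wrist",C,9.5,s);print(P)
l=(P[0]+P[1])/2;r=(P[2]+P[3])/2;y=l-r;print("len",np.linalg.norm(y),"mid",(l+r)/2)
yaw=np.degrees(np.arctan2(y[1],y[0]))-90;print("watch x yaw from lugs",yaw)
ns=y[:2]
k=plane("wrist",np.array([[391,172]])/4+[229,115],10,s)[0]
R=rot(s);ty=np.degrees(np.arctan2(R[1,0],R[0,0]));print("crown",k,"tool x yaw",ty)
m=(l+r)/2;d=k-m;print("crown yaw",np.degrees(np.arctan2(d[1],d[0])),np.linalg.norm(d[:2]))
print("move",tomove([m[0],m[1],22],s))
E
```

```text
dial 320.7802429199219 188.56797790527344 (39.8484992980957, 41.661922454833984) [[ 575.03 -183.98   13.5 ]]
[[ 555.62 -164.68    9.5 ]
 [ 548.19 -187.52    9.5 ]
 [ 602.92 -180.4     9.5 ]
 [ 595.34 -203.7     9.5 ]]
len 49.846223442015706 mid [ 575.52 -184.07    9.5 ]
watch x yaw from lugs 71.34043295476226
crown [ 582.7  -162.16   10.  ] tool x yaw 81.7155315072733
crown yaw 71.86434474335508 23.060610783312637
move [ -0.77   1.46 121.26]
```

Call:
jog_arm --deltas '[{"dp":[-0.8,1.2,110],"spin":10.2},{"dp":[-0.8,1.2,110],"spin":10.2},{"dp":[-0.8,1.2,110],"spin":10.2},{"dp":[-0.8,1.2,110],"spin":10.2},{"dp":[-0.8,1.2,110],"spin":10.2},{"dp":[-0.8,1.2,110],"spin":10.2},{"dp":[-0.8,1.2,110],"spin":10.2},{"dp":[-0.8,1.2,110],"spin":10.2}]' --claw 0.37 --newtons 30

```text
clock: 3.08
ee_pos: [576.4, -184.0, 36.4]
tool_rot: [0.001, 0.811, 0.585, 0.001]
ft_force: [-0.9, 0.6, 0.2]
opening: 58.8
grasp_force: 0.0
```

Call:
jog_arm --deltas '[{"dp":[0,0,4],"spin":0},{"dp":[0,0,8],"spin":0},{"dp":[0,0,10],"spin":0},{"dp":[0,0,10],"spin":0},{"dp":[0,0,10],"spin":0}]'

```text
clock: 3.5
ee_pos: [575.2, -184.0, 23.7]
tool_rot: [-0.0, 0.811, 0.585, -0.0]
ft_force: [0.4, -0.4, 0.6]
opening: 58.3
grasp_force: 0.0
```

```bash
python3 - <<'E'
from h import *
s=get_state();a=viewer.camera("wrist");cv2.imwrite("pics/w3.png",a[100:,120:520])
print(s["ee_pos"],s["ft_force"].round(1))
E
```

```text
[ 575.2411411  -184.04459709   23.74133514] [ 0.4 -0.4  0.6]
```

View pics/w3.png

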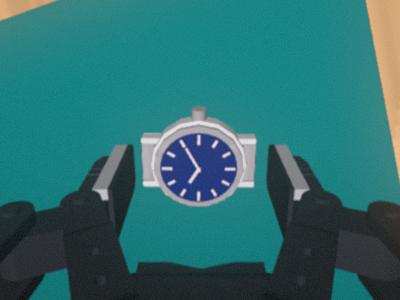

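The watch sits between the open fingers with its lugs parallel to the pads. Now I'll feel for the mat.

Call:
jog_arm --deltas '[{"dp":[0,0,1],"spin":0},{"dp":[0,0,2],"spin":0},{"dp":[0,0,3],"spin":0},{"dp":[0,0,3],"spin":0},{"dp":[0,0,3],"spin":0}]'

```text
clock: 3.97
ee_pos: [575.3, -184.0, 20.9]
tool_rot: [-0.0, 0.811, 0.585, -0.0]
ft_force: [0.0, -0.3, 0.1]
opening: 58.7
grasp_force: 0.0
```

Call:
jog_arm --deltas '[{"dp":[0,0,1],"spin":0},{"dp":[0,0,2],"spin":0},{"dp":[0,0,2],"spin":0},{"dp":[0,0,2],"spin":0}]'

```text
clock: 4.3
ee_pos: [575.3, -184.0, 18.9]
tool_rot: [-0.0, 0.811, 0.585, -0.0]
ft_force: [0.2, 0.2, 0.9]
opening: 58.9
grasp_force: 0.0
```

Call:
jog_arm --deltas '[{"dp":[0,0,1],"spin":0},{"dp":[0,0,1],"spin":0},{"dp":[0,0,1],"spin":0}]'

```text
clock: 4.55
ee_pos: [575.4, -184.0, 17.9]
tool_rot: [-0.0, 0.811, 0.585, -0.0]
ft_force: [0.2, -0.7, -0.1]
opening: 58.4
grasp_force: 0.0
```

Call:
jog_arm --deltas '[{"dp":[0,0,1],"spin":0},{"dp":[0,0,1],"spin":0},{"dp":[0,0,1],"spin":0}]'

```text
clock: 4.8
ee_pos: [575.5, -184.1, 17.3]
tool_rot: [0.0, 0.811, 0.585, 0.0]
ft_force: [0.2, 0.6, 4.1]
opening: 58.1
grasp_force: 2.1
```

Call:
jog_arm --deltas '[{"dp":[0,0,1],"spin":0},{"dp":[0,0,1],"spin":0},{"dp":[0,0,1],"spin":0}]'

```text
clock: 5.05
ee_pos: [575.6, -184.1, 17.2]
tool_rot: [0.0, 0.811, 0.585, 0.0]
ft_force: [-7.6, 2.4, 15.8]
opening: 58.5
grasp_force: 8.0
```

Call:
jog_arm --deltas '[{"dp":[0,0,-4],"spin":0},{"dp":[0,0,-4],"spin":0},{"dp":[0,0,-4],"spin":0}]'

```text
clock: 5.3
ee_pos: [575.4, -184.0, 20.0]
tool_rot: [0.0, 0.811, 0.585, 0.0]
ft_force: [0.6, -0.4, -0.3]
opening: 58.6
grasp_force: 0.0
```

Call:
jog_arm --deltas '[{"dp":[0,0,0],"spin":0},{"dp":[0,0,0],"spin":0},{"dp":[0,0,0],"spin":0},{"dp":[0,0,0],"spin":0},{"dp":[0,0,0],"spin":0},{"dp":[0,0,0],"spin":0}]' --claw -0.2 --newtons 30

```text
clock: 5.8
ee_pos: [575.4, -184.0, 20.0]
tool_rot: [0.0, 0.811, 0.585, 0.0]
ft_force: [0.0, -0.7, 1.9]
opening: 48.8
grasp_force: 31.1
```

Call:
jog_arm --deltas '[{"dp":[0,0,-10],"spin":0},{"dp":[0,0,-40],"spin":0},{"dp":[0,0,-80],"spin":0},{"dp":[0,0,-110],"spin":0},{"dp":[30,-15,-115],"spin":-2},{"dp":[60,-30,-115],"spin":-4},{"dp":[95,-48,-115],"spin":-6},{"dp":[130,-66,-115],"spin":-9.3},{"dp":[165,-83,-115],"spin":-9.3},{"dp":[200,-101,-115],"spin":-9.3}]'

```text
clock: 6.63
ee_pos: [542.2, 39.3, 135.6]
tool_rot: [0.0, 0.761, 0.649, 0.0]
ft_force: [1.0, -0.8, -0.2]
opening: 48.7
grasp_force: 31.6
```

Call:
jog_arm --deltas '[{"dp":[25,-8,0],"spin":0},{"dp":[50,-16,0],"spin":0},{"dp":[70,-22,5],"spin":0},{"dp":[78.7,-24.5,15],"spin":0},{"dp":[78.7,-24.5,20],"spin":0},{"dp":[78.7,-24.5,20],"spin":0},{"dp":[78.7,-24.5,20],"spin":0}]'

```text
clock: 7.22
ee_pos: [531.1, 118.4, 114.7]
tool_rot: [-0.0, 0.761, 0.648, -0.0]
ft_force: [-0.5, 0.1, -0.9]
opening: 49.0
grasp_force: 31.6
```

```bash
python3 - <<'E'
from h import *
s=get_state();a=viewer.camera("wrist");cv2.imwrite("pics/w4.png",a)
np.save("s4.npy",s,allow_pickle=True);print(s["ee_pos"],s["grasp_force"])
cv2.imwrite("pics/c4.png",cv2.resize(a[120:340,200:440],None,fx=2.5,fy=2.5))
E
```

```text
[531.1124526  118.36784695 114.69625434] 31.583232656121254
```

View pics/c4.png

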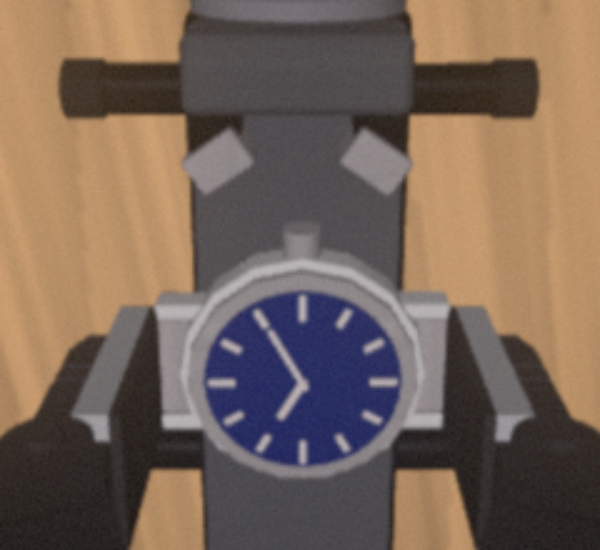

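The watch is held square, with its crown pointing at the horn gap. I'll measure the horns once more from this close view.

```bash
python3 - <<'E'
from h import *
np.set_printoptions(precision=2,suppress=True)
s=np.load("s4.npy",allow_pickle=True).item();a=cv2.imread("pics/w4.png")
f=lambda p:np.array(p)/2.5+[200,120]
d=np.array([np.cos(np.radians(80.9)),np.sin(np.radians(80.9))]);n=np.array([-d[1],d[0]])
H=plane("wrist",f([[252,163],[207,195],[341,160],[388,195]]),85,s)[:,:2]
t=s["ee_pos"][:2]
print("horn corners rel TCP",np.c_[(H-t)@d,(H-t)@n])
hx=np.mean((H-t)@d-[20.15,13.5,20.15,13.5]);hy=np.mean((H-t)@n);print("home rel tcp",hx,hy)
W=plane("wrist",f([[302,382],[301,235]]),s["ee_pos"][2]-17+10,s)[:,:2];print("dial,crown rel tcp",np.c_[(W-t)@d,(W-t)@n])
L,R=railfit(a,s,range(190,208,2),300,330);M=((L+R)/2)[:,:2]-t;print("rail mid",(M@n).mean())
E
```

```text
horn corners rel TCP [[ 30.84   8.2 ]
 [ 24.74  16.56]
 [ 31.38  -7.94]
 [ 24.69 -16.64]]
home rel tcp 11.08961025234606 0.04410929422915988
dial,crown rel tcp [[-0.73 -0.82]
 [25.53 -0.69]]Traceback (most recent call last):
  File "<stdin>", line 11, in <module>
  File "h.py", line 29, in railfit
    while row[q]>65:q+=1
          ~~~^^^
IndexError: index 640 is out of bounds for axis 0 with size 640
```

Call:
jog_arm --deltas '[{"dp":[3,-0.6,8],"spin":0},{"dp":[4,-0.6,16],"spin":0},{"dp":[5,-0.6,22],"spin":0},{"dp":[5,-0.6,24],"spin":0},{"dp":[5,-0.6,24],"spin":0},{"dp":[5,-0.6,24],"spin":0}]'

```text
clock: 7.77
ee_pos: [531.4, 124.2, 90.9]
tool_rot: [-0.0, 0.761, 0.649, -0.0]
ft_force: [0.3, 0.2, -0.7]
opening: 48.8
grasp_force: 31.6
```

Call:
jog_arm --deltas '[{"dp":[0,0,0.5],"spin":0},{"dp":[0,0,1],"spin":0},{"dp":[0,0,1],"spin":0}]'

```text
clock: 8.02
ee_pos: [531.4, 124.3, 90.2]
tool_rot: [0.0, 0.761, 0.648, 0.0]
ft_force: [0.2, -0.1, -0.3]
opening: 48.6
grasp_force: 31.6
```

Call:
jog_arm --deltas '[{"dp":[0,0,0.5],"spin":0},{"dp":[0,0,0.5],"spin":0},{"dp":[0,0,0.5],"spin":0}]'

```text
clock: 8.27
ee_pos: [531.4, 124.3, 89.5]
tool_rot: [0.0, 0.761, 0.648, 0.0]
ft_force: [-0.2, 0.3, -0.7]
opening: 48.5
grasp_force: 31.6
```

Call:
jog_arm --deltas '[{"dp":[0,0,0.5],"spin":0},{"dp":[0,0,0.5],"spin":0},{"dp":[0,0,0.5],"spin":0}]'

```text
clock: 8.52
ee_pos: [531.3, 124.3, 88.9]
tool_rot: [-0.0, 0.761, 0.649, -0.0]
ft_force: [-0.0, 0.1, -1.3]
opening: 48.8
grasp_force: 31.6
```

Call:
jog_arm --deltas '[{"dp":[0,0,0.5],"spin":0},{"dp":[0,0,0.5],"spin":0},{"dp":[0,0,0.5],"spin":0}]'

```text
clock: 8.77
ee_pos: [531.6, 124.4, 88.9]
tool_rot: [0.0, 0.761, 0.648, 0.0]
ft_force: [-0.8, -1.0, 3.9]
opening: 49.1
grasp_force: 32.1
```

Call:
jog_arm --deltas '[{"dp":[0,0,0],"spin":0},{"dp":[0,0,0],"spin":0},{"dp":[0,0,0],"spin":0},{"dp":[0,0,0],"spin":0},{"dp":[0,0,-10],"spin":0},{"dp":[0,0,-30],"spin":0},{"dp":[0,0,-45],"spin":0},{"dp":[0,0,-45],"spin":0}]' --claw 0.5

```text
clock: 9.43
ee_pos: [532.6, 124.5, 137.5]
tool_rot: [0.001, 0.761, 0.648, 0.002]
ft_force: [-0.3, -0.4, 0.4]
opening: 64.1
grasp_force: 0.0
```

Call:
jog_arm --deltas '[{"dp":[-20,0,0],"spin":0},{"dp":[-40,0,0],"spin":0},{"dp":[-40,0,0],"spin":0},{"dp":[-40,0,0],"spin":0},{"dp":[-40,0,0],"spin":0},{"dp":[-40,0,0],"spin":0},{"dp":[-40,0,0],"spin":0},{"dp":[-40,0,0],"spin":0}]' --claw -1 --newtons 30

```text
clock: 10.1
ee_pos: [525.0, 85.2, 133.4]
tool_rot: [-0.0, 0.761, 0.649, -0.0]
ft_force: [-0.4, 0.1, -0.3]
opening: -0.3
grasp_force: 0.0
```

```bash
python3 - <<'E'
from h import *
s=get_state();a=viewer.camera("wrist");cv2.imwrite("pics/w5.png",a)
np.save("s5.npy",s,allow_pickle=True);print(s["ee_pos"],s["opening"])
cv2.imwrite("pics/c5.png",a[60:400,140:500])
E
```

```text
[525.01144956  85.24809735 133.38359926] -0.28199687932970496
```

View pics/c5.png

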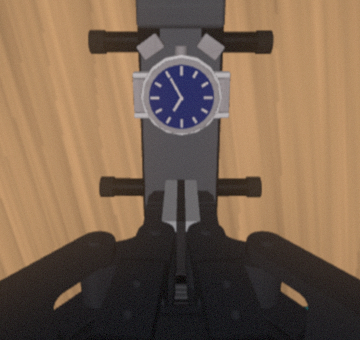

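Call:
jog_arm --deltas '[{"dp":[0,0,20],"spin":0},{"dp":[0,0,32],"spin":0},{"dp":[0,0,38],"spin":0},{"dp":[0,0,38],"spin":0},{"dp":[0,0,38],"spin":0}]'

```text
clock: 10.57
ee_pos: [524.9, 84.8, 95.4]
tool_rot: [-0.0, 0.761, 0.649, -0.0]
ft_force: [0.4, -0.1, 1.0]
opening: 0.3
grasp_force: 0.0
```

Call:
jog_arm --deltas '[{"dp":[1,0,0],"spin":0},{"dp":[2,0,0],"spin":0},{"dp":[3,0,0],"spin":0},{"dp":[4,0,0],"spin":0},{"dp":[5,0,0],"spin":0},{"dp":[6,0,0],"spin":0},{"dp":[7,0,0],"spin":0},{"dp":[8,0,0],"spin":0},{"dp":[9,0,0],"spin":0},{"dp":[9,0,0],"spin":0}]'

```text
clock: 11.4
ee_pos: [526.5, 93.9, 95.5]
tool_rot: [-0.0, 0.761, 0.649, -0.0]
ft_force: [-0.0, -0.5, -0.5]
opening: 0.3
grasp_force: 0.0
```

Call:
jog_arm --deltas '[{"dp":[0.4,0,0],"spin":0},{"dp":[0.8,0,0],"spin":0},{"dp":[1.2,0,0],"spin":0},{"dp":[1.6,0,0],"spin":0},{"dp":[2,0,0],"spin":0},{"dp":[2,0,0],"spin":0}]'

```text
clock: 11.9
ee_pos: [526.8, 95.7, 95.5]
tool_rot: [-0.0, 0.761, 0.648, -0.0]
ft_force: [-0.4, -0.8, -0.3]
opening: 0.1
grasp_force: 0.0
```

Call:
jog_arm --deltas '[{"dp":[0.3,0,0],"spin":0},{"dp":[0.6,0,0],"spin":0},{"dp":[0.9,0,0],"spin":0},{"dp":[0.9,0,0],"spin":0},{"dp":[0.9,0,0],"spin":0}]'

```text
clock: 12.32
ee_pos: [526.9, 96.6, 95.5]
tool_rot: [0.0, 0.761, 0.648, -0.0]
ft_force: [0.4, -0.6, 0.4]
opening: -0.1
grasp_force: 0.0
```

Call:
jog_arm --deltas '[{"dp":[0.3,0,0],"spin":0},{"dp":[0.6,0,0],"spin":0},{"dp":[0.6,0,0],"spin":0}]'

```text
clock: 12.57
ee_pos: [527.0, 97.2, 95.5]
tool_rot: [0.0, 0.761, 0.649, 0.0]
ft_force: [1.0, -0.3, -0.8]
opening: -0.1
grasp_force: 0.0
```

Call:
jog_arm --deltas '[{"dp":[0.3,0,0],"spin":0},{"dp":[0.6,0,0],"spin":0},{"dp":[0.6,0,0],"spin":0}]'

```text
clock: 12.82
ee_pos: [527.1, 97.7, 95.5]
tool_rot: [0.0, 0.761, 0.649, -0.0]
ft_force: [0.0, -1.1, 0.7]
opening: 0.0
grasp_force: 0.3
```

Call:
jog_arm --deltas '[{"dp":[0.3,0,0],"spin":0},{"dp":[0.5,0,0],"spin":0},{"dp":[0.5,0,0],"spin":0}]'

```text
clock: 13.07
ee_pos: [527.1, 98.0, 95.5]
tool_rot: [0.0, 0.761, 0.648, -0.0]
ft_force: [-1.3, -2.8, -0.1]
opening: 0.3
grasp_force: 1.7
```

Call:
jog_arm --deltas '[{"dp":[0.3,0,0],"spin":0},{"dp":[0.5,0,0],"spin":0},{"dp":[0.5,0,0],"spin":0}]'

```text
clock: 13.32
ee_pos: [527.2, 98.3, 95.4]
tool_rot: [0.0, 0.761, 0.648, -0.0]
ft_force: [-1.0, -6.8, 0.6]
opening: -0.3
grasp_force: 3.3
```

Call:
jog_arm --deltas '[{"dp":[0.15,0,0],"spin":0},{"dp":[0.15,0,0],"spin":0},{"dp":[0.15,0,0],"spin":0},{"dp":[0.15,0,0],"spin":0},{"dp":[0.15,0,0],"spin":0},{"dp":[0.15,0,0],"spin":0}]'

```text
clock: 13.82
ee_pos: [527.2, 98.4, 95.5]
tool_rot: [0.0, 0.761, 0.648, -0.0]
ft_force: [-1.3, -7.6, 0.9]
opening: 0.2
grasp_force: 3.7
```

Call:
jog_arm --deltas '[{"dp":[-3,0,0],"spin":0},{"dp":[-12,0,0],"spin":0},{"dp":[-12,0,-10],"spin":0},{"dp":[-14,0,-30],"spin":0},{"dp":[-20,0,-45],"spin":0},{"dp":[-50,0.5,-45],"spin":0},{"dp":[-80,0.5,-45],"spin":0},{"dp":[-110,0.5,-45],"spin":0},{"dp":[-112,0.5,-45],"spin":0},{"dp":[-112,0.5,-45],"spin":0}]'

```text
clock: 14.65
ee_pos: [509.9, -13.0, 141.4]
tool_rot: [0.0, 0.762, 0.648, 0.0]
ft_force: [-0.4, 0.5, 0.7]
opening: -0.2
grasp_force: 0.0
```

```bash
python3 - <<'E'
from h import *
s=get_state();a=viewer.camera("wrist");cv2.imwrite("pics/w6.png",a)
np.save("s6.npy",s,allow_pickle=True);print(s["ee_pos"],s["ft_force"].round(1))
cv2.imwrite("pics/c6.png",a[0:400,140:500])
E
```

```text
[509.9125533  -13.0439379  141.39252914] [-0.4  0.5  0.7]
```

View pics/c6.png

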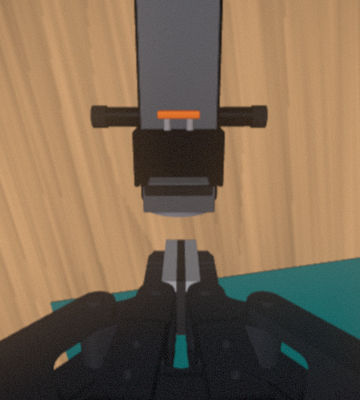

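The watch lies at the horns, out of this view. The fingers at (180,250) are clear behind the saddle, whose plate is at (180,190). Descending, then pushing.

Call:
jog_arm --deltas '[{"dp":[0,0,30],"spin":0},{"dp":[0,0,44],"spin":0},{"dp":[0,0,44],"spin":0},{"dp":[0,0,44],"spin":0},{"dp":[2,0,44],"spin":0},{"dp":[4,0,44],"spin":0},{"dp":[6,0,44],"spin":0},{"dp":[8,0,44],"spin":0},{"dp":[10,0,44],"spin":0},{"dp":[10,0,44],"spin":0}]'

```text
clock: 15.53
ee_pos: [511.7, -1.7, 96.8]
tool_rot: [0.0, 0.761, 0.649, 0.0]
ft_force: [-0.7, 0.0, -0.6]
opening: 0.3
grasp_force: 0.0
```

Call:
jog_arm --deltas '[{"dp":[1,0,0],"spin":0},{"dp":[2,0,0],"spin":0},{"dp":[3,0,0],"spin":0},{"dp":[4,0,0],"spin":0},{"dp":[5,0,0],"spin":0},{"dp":[6,0,0],"spin":0},{"dp":[7,0,0],"spin":0},{"dp":[8,0,0],"spin":0},{"dp":[9,0,0],"spin":0},{"dp":[10,0,0],"spin":0}]'

```text
clock: 16.37
ee_pos: [513.1, 7.1, 96.8]
tool_rot: [0.001, 0.761, 0.648, -0.001]
ft_force: [-3.0, -9.8, 2.8]
opening: -0.1
grasp_force: 5.0
```

Call:
jog_arm --deltas '[{"dp":[2.5,0,0],"spin":0},{"dp":[5,0,0],"spin":0},{"dp":[7.5,0,0],"spin":0},{"dp":[10,0,0],"spin":0},{"dp":[12.5,0,0],"spin":0},{"dp":[15,0,0],"spin":0},{"dp":[17.5,0,0],"spin":0},{"dp":[20,0,0],"spin":0},{"dp":[22.5,0,0],"spin":0},{"dp":[25,0,0],"spin":0}]'

```text
clock: 17.2
ee_pos: [517.1, 31.8, 96.8]
tool_rot: [0.001, 0.761, 0.648, -0.001]
ft_force: [-2.4, -10.1, 3.8]
opening: -0.0
grasp_force: 5.1
```

Call:
jog_arm --deltas '[{"dp":[2.5,0,0],"spin":0},{"dp":[5,0,0],"spin":0},{"dp":[7.5,0,0],"spin":0},{"dp":[10,0,0],"spin":0},{"dp":[12,0,0],"spin":0},{"dp":[14,0,0],"spin":0},{"dp":[16,0,0],"spin":0},{"dp":[18,0,0],"spin":0},{"dp":[20,0,0],"spin":0},{"dp":[20,0,0],"spin":0}]'

```text
clock: 18.03
ee_pos: [520.4, 51.8, 96.8]
tool_rot: [0.001, 0.761, 0.648, -0.0]
ft_force: [-2.6, -6.5, 4.0]
opening: 0.4
grasp_force: 3.6
```

Call:
jog_arm --deltas '[{"dp":[0.6,0,0],"spin":0},{"dp":[1.2,0,0],"spin":0},{"dp":[1.8,0,0],"spin":0},{"dp":[2.4,0,0],"spin":0},{"dp":[3,0,0],"spin":0},{"dp":[3.6,0,0],"spin":0},{"dp":[4.2,0,0],"spin":0},{"dp":[4.8,0,0],"spin":0},{"dp":[5.4,0,0],"spin":0}]'

```text
clock: 18.78
ee_pos: [521.2, 56.8, 96.8]
tool_rot: [0.001, 0.761, 0.648, -0.001]
ft_force: [-1.2, -9.4, 4.5]
opening: 0.3
grasp_force: 5.0
```

Call:
jog_arm --deltas '[{"dp":[0.25,0,0],"spin":0},{"dp":[0.5,0,0],"spin":0},{"dp":[0.75,0,0],"spin":0}]'

```text
clock: 19.03
ee_pos: [521.3, 57.6, 96.8]
tool_rot: [0.001, 0.761, 0.648, -0.001]
ft_force: [-2.3, -9.8, 4.2]
opening: -0.1
grasp_force: 5.0
```

Call:
jog_arm --deltas '[{"dp":[0.25,0,0],"spin":0},{"dp":[0.5,0,0],"spin":0}]'

```text
clock: 19.2
ee_pos: [521.4, 58.1, 96.8]
tool_rot: [0.001, 0.761, 0.648, -0.001]
ft_force: [-2.3, -10.2, 3.6]
opening: 0.4
grasp_force: 5.0
```

Call:
jog_arm --deltas '[{"dp":[0.2,0,0],"spin":0},{"dp":[0.4,0,0],"spin":0}]'

```text
clock: 19.37
ee_pos: [521.4, 58.4, 96.8]
tool_rot: [0.001, 0.761, 0.648, -0.001]
ft_force: [-2.0, -9.9, 4.4]
opening: -0.2
grasp_force: 5.4
```

Call:
jog_arm --deltas '[{"dp":[0.2,0,0],"spin":0},{"dp":[0.4,0,0],"spin":0}]'

```text
clock: 19.53
ee_pos: [521.5, 58.7, 96.8]
tool_rot: [0.001, 0.761, 0.648, -0.001]
ft_force: [-2.1, -12.6, 5.5]
opening: -0.1
grasp_force: 5.8
```

Call:
jog_arm --deltas '[{"dp":[0.2,0,0],"spin":0},{"dp":[0.4,0,0],"spin":0}]'

```text
clock: 19.7
ee_pos: [521.5, 59.0, 96.8]
tool_rot: [0.001, 0.761, 0.648, -0.001]
ft_force: [-2.9, -12.8, 3.9]
opening: 0.0
grasp_force: 6.2
```

Call:
jog_arm --deltas '[{"dp":[0.2,0,0],"spin":0},{"dp":[0.4,0,0],"spin":0}]'

```text
clock: 19.87
ee_pos: [521.6, 59.4, 96.8]
tool_rot: [0.001, 0.761, 0.648, -0.001]
ft_force: [-2.6, -13.1, 3.9]
opening: 0.1
grasp_force: 6.6
```

Call:
jog_arm --deltas '[{"dp":[0.15,0,0],"spin":0},{"dp":[0.15,0,0],"spin":0}]'

```text
clock: 20.03
ee_pos: [521.6, 59.5, 96.8]
tool_rot: [0.001, 0.761, 0.648, -0.001]
ft_force: [-3.1, -12.5, 4.3]
opening: -0.1
grasp_force: 6.5
```

Call:
jog_arm --deltas '[{"dp":[-1,0,0],"spin":0},{"dp":[-3,0,0],"spin":0},{"dp":[-10,0,0],"spin":0},{"dp":[-25,0,0],"spin":0},{"dp":[-25,0,-15],"spin":0},{"dp":[-25,0,-45],"spin":0},{"dp":[-5,0,-75],"spin":0},{"dp":[10,0,-85],"spin":0},{"dp":[20,0,-85],"spin":0},{"dp":[20,0,-85],"spin":0}]'

```text
clock: 20.87
ee_pos: [525.0, 81.5, 181.5]
tool_rot: [0.0, 0.761, 0.649, 0.0]
ft_force: [0.0, -0.3, -0.5]
opening: -0.2
grasp_force: 0.0
```

```bash
python3 - <<'E'
from h import *
np.set_printoptions(precision=2,suppress=True)
s=get_state();a=viewer.camera("wrist");cv2.imwrite("pics/w7.png",a);print(s["ee_pos"],s["ft_force"].round(1))
h=cv2.cvtColor(a,cv2.COLOR_BGR2HSV)
d=np.array([np.cos(np.radians(80.9)),np.sin(np.radians(80.9))]);n=np.array([-d[1],d[0]]);home=np.array([532.46,129.18])
b=cv2.morphologyEx(cv2.inRange(h,(108,120,60),(130,255,255)),cv2.MORPH_CLOSE,np.ones((9,9)))
u,v=map(int,proj([*home,82],s));k=np.zeros_like(b);k[max(v-60,0):v+60,u-60:u+60]=255;b&=k
c=max(cv2.findContours(b,0,1)[0],key=cv2.contourArea);e,ax,_=cv2.fitEllipse(cv2.convexHull(c))
w=plane("wrist",[e],82.5,s)[0,:2]-home;print("dial",e,ax,"rel home",w@d,w@n)
o=cv2.inRange(h,(3,150,120),(16,255,255))&cv2.dilate(k,np.ones((41,41)))
ys,xs=np.nonzero(o);p=plane("wrist",[[xs.mean(),ys.min()],[xs.mean(),ys.max()]],82,s)[:,:2]-home
print("pad",len(xs),xs.min(),xs.max(),ys.min(),ys.max(),p@d,p@n)
E
```

```text
[524.96  81.48 181.49] [ 0.  -0.3 -0.5]
dial (319.37408447265625, 128.19235229492188) (49.504329681396484, 50.03316879272461) rel home -0.14484286859484297 -0.21766867238900556
pad 217 303 335 160 166 [-20.6  -24.57] [-0.03 -0.03]
```

The watch measures within 0.3 mm of home, with the pad face 20.6 mm short of it. That puts the spring about halfway in, and the arm is clear.

```bash
python3 -c "
from rig import finish_job
print(finish_job())"
```

```text
the job is handed in; nothing more can be done
None
```

The job is handed in, with no verdict returned: the watch measured within 0.3 mm of home on the stand, leaned home at about 7.7 N, then held by the pad at roughly 3 N with the arm clear.

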